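# Clamp a bisque tile in the decorating jig

## Task

Push the square clay tile along the channel of the wooden jig, without lifting it, until it sits fully home against the wooden stop. Then push the raised lever of the hold-down clamp over and down, past its dead point, until it snaps into lock with the clamp's rubber foot down on the tile, and let go. Leave the bowl, the jar and the brush where they are.

Things in the scene. Friction and masses are not known exactly. Their poses are not given: they have to be found in the camera images.
- fixture: Decorating jig, screwed to the bench: plywood board 160 (x) by 360 (y) mm, 18 mm thick. Origin: centre of its underside, on the bench. Its +y axis is the way the tile slides. On the board: a channel 104 mm wide, centred on x = 0, between two wooden rails 8 mm high (y -155 to +10 mm, open at the -y end); across the end of the channel a wooden stop 16 mm high whose face is at y = +10 mm; behind the stop, at x = 0, a steel hold-down toggle clamp.
- tile: Loose square pale clay tile, 100 x 100 x 12 mm, about 0.24 kg, lying flat on the jig's board in the channel, 30 to 60 mm short of the stop. Origin: centre of its underside; its sides are parallel to its x and y axes, y along the channel, 50 mm from the origin to each edge. Fully home, its origin is at y = -40 mm, z = 18 mm in the jig's frame. It needs about 1 to 2 N to slide.
- stop_face (a point): Middle of the stop's face, 6 mm above the board (half the tile's height); the middle of the tile's leading edge comes here.
- lever (a joint): Angle of the clamp lever in rad: 0 = open (lever raised 66 degrees above level, leaning to the jig's +y; clamp arm raised), 1.05 = locked (lever 6 degrees above level, pointing to the jig's +y). A spring holds it open; the dead point is at about 0.8. Short of that it springs back to 0 when released, beyond it it snaps to 1.05 by itself and stays. Pushing at the grip takes about 6 to 9 N.
- lever_pivot (a point): Axis of the lever, fixed on the jig, 62 mm above the bench; the axis is along the jig's x and the lever swings in the plane x = 0 of the jig, from upright leaning down to +y.
- lever_grip (a point): Middle of the lever's black grip, moving with the lever, 90 mm from the pivot along the lever. The grip is a rounded bar 24 mm wide (jig x), 16 mm thick, reaching from 50 to 114 mm from the pivot. Push it on the face that looks up and towards the tile (8 mm from this point).
- pressarm: The clamp arm with its rubber foot, moved by the lever: steel bar 16 mm wide, 65 mm long, hinged 55 mm above the bench at jig y = +45 mm. Origin: on its hinge axis. Open, it stands 63 degrees above level, leaning towards the tile; locked, it is level.
- clamp_foot (a point): Underside of the clamp's rubber foot (18 mm across) on the arm that the lever moves: raised about 100 mm above the bench on the stop's tile side when open; when locked it is down at jig y = -8 mm, 30 mm above the bench, pressing on the tile 18 mm in from its edge.
- bowl: Bystander: small clay bowl 90 mm across, 40 mm high, loose on the bench beyond the jig's +x side. Origin: centre of its underside.
- jar: Bystander: white jar with lid, 52 mm across, 65 mm high, loose on the bench beyond the jig's +x side. Origin: centre of its underside.
- brush: Bystander: brush 170 mm long lying on the bench on the jig's -x side. Origin: under its middle; x along its length.
Not all that is in view belongs to the job. Leave any orange or yellow look-alike of the tile alone.

How it is judged:
By the outcome, as a careful person would: the job done as asked, in the order asked, and still so for the second after the job is handed in, with the robot touching nothing.
It also fails if it takes over 45 s, if anything falls off the work surface, if the arm or the gripper's body presses on something with over 40 N, if the wrist force passes 120 N, or if a joint passes its speed limit or range.

## Robot

A 6-joint arm with a two-finger parallel gripper is mounted at the origin on the work surface. World frame = base frame: x ahead of the robot, y to its left, z up, the work surface at z = 0. Lengths are in m, angles in rad, forces in N, time in s.
With the tool pointing down it reaches from about 0.3 to 0.875 m from the base axis. Payload 6.4 kg.
Tool frame: the origin (TCP) lies on the centre line of the jaws, within the pads' length; the fingertips stand 8 mm ahead of it and the grasp point (between the pads) lies 11 mm behind it; z points along the fingers, y is the line along which they close (so a half turn about z gives the same grasp; the last joint's range is limited). The gripper opens to 85 mm and grips with 20 to 120 N. Pads are 22 mm wide; open, the fingers measure 114 mm over their backs; the gripper's body (76 mm by 85 mm) begins 54 mm behind the grasp point. The pads swing forward as they close: fully open they stand 13 mm farther back than shut.
Start: joints at [1.105, 0.181, 1.607, -0, 1.354, -0.206], TCP at [0.148, 0.556, 0.239] pointing down, gripper open.
Joint ranges: [-2.99, 2.99], [-0.89, 2.07], [0.3, 2.58], [-1.14, 4.28], [0, 2.63], [-3.12, 3.12]. Speed limits (rad/s): [2.57, 2.57, 3.01, 3.14, 3.14, 3.14].

## Interface

Orientations are given as a rotation vector (axis times angle).
In Python, from rig import bot gives the robot as it stands.
- The arm moves only by the shell command python3 -m handwheel 'ROWS' [FORCE]. ROWS is a JSON object of lists of equal length, an entry for each row: "dp": the shift along the tool's x, y, z in cm, a list of three; "roll": the turn about the tool's z in rad; "claw": the finger opening in cm, from 0 to 8.54. A call has 1 to 20 rows; each row shifts and turns the commanded pose from where the row before left it, along the tool's axes as they then stand; what a row does not reach is not made up. A row lasts 1/12 s, in which the tool goes at most 41.7 mm and 7.16 degrees, less where a joint would pass 70% of its speed; a pose out of reach is approached as far as the arm can. A call is refused whole if a number of a shift passes 4.17 or a number of a turn 0.125, either way. A call with a gripper value outside its range is refused whole. The fingers move at their own pace and stop on an object; FORCE is the grip in N (left out, the last holds). Time passes only in rows, so rows that do not move let the fingers close. It gives the time, the measured TCP pose, the force, the opening and the grip force at its end, in the units of the state.
- bot.read_state(): the state, without advancing time (a new reading comes with each control period).
- bot.read_camera(name): name is "scene" or "top"; returns a dict with "color" (420x560x3 uint8, red, green, blue), "z_map" (420x560 float32, m along the optical axis (not along the pixel's ray), 0 where there is no reading), "intrinsics" (3x3 intrinsics, pixels), "cam_to_world" (4x4, takes a point from camera to world coordinates). Camera axes: x right, y down, z forward; pixel columns grow to the right and rows downward; lengths in m; the calibration is good to about 2 mm. A picture is of the moment at which its call begins.
- bot.sign_off(): hands the job in; it is judged then, once.
Trained networks look in a picture, given as the dict that the camera call returned (one of the last four; its "shot" number tells which), for a name from the list of things; names that differ only in an ending like _2 or _b are one class to them, and where a whole thing is asked for, a point or a joint stands for the part that bears it (a point fixed in the world has none). Each returns a list of dicts, best first, with "p" (0 to 1); they miss things now and then, are a little off and sometimes report something else, mostly with a low value. They report only what shows in the picture. A call takes as long as a camera call. They do not tell look-alikes from the thing itself.
- bot.look_for(picture, query): "extent" ([left, top, right, bottom] as shares, 0 to 1, of the picture: columns of its width, rows of its height, round what is visible of it).
- bot.tip_of(picture, query): "location" ([column, row] as shares, 0 to 1, of the picture: columns of its width, rows of its height: a listed point, or the origin of a listed thing).
The state is a dict: "clock": time; "joints": joint angles; "qd": joint speeds; "joint_torque": joint torques, N m; "ee_pos": TCP position; "tcp_rot": TCP orientation; "contact_force": force on the tool from outside, world axes, zero at the start; "wrist_torque": the same for the moment, N m; "grip_width": finger opening in m; "gripper_force": force on a finger pad.
Only numpy, scipy, OpenCV 4.12 (cv2) and the standard library are available. Lean on these libraries where they do the work, as an engineer would, in place of code of your own. Each camera call takes 0.05 s, during which the arm holds its last target. There are 200 camera calls.

## Working session

There is one attempt and no reset: what is moved stays moved. The work goes in short steps, Python scripts to look and compute and a shell command to move; the robot and the scene stay as the last step left them, time stands still between calls to the robot, and variables do not carry over. Pictures are saved under pics/ and viewed, at most 10 in all, crops included, and the job is handed in when it is done.

```bash
mkdir -p pics; cat > h.py <<'E'
import numpy as np, cv2
from rig import bot
def px2w(p,u,v,z=None):
    K=np.array(p["intrinsics"]);T=np.array(p["cam_to_world"])
    d=np.array([(u-K[0,2])/K[0,0],(v-K[1,2])/K[1,1],1.])
    if z is None:
        r=p["z_map"][int(round(v)),int(round(u))]
        return (T@np.r_[d*r,1])[:3]
    w=T[:3,:3]@d; return T[:3,3]+w*(z-T[2,3])/w[2]
def save(p,n,box=None,s=1):
    im=p["color"][...,::-1]
    if box: im=im[box[1]:box[3],box[0]:box[2]]
    cv2.imwrite("pics/"+n,cv2.resize(im,None,fx=s,fy=s,interpolation=cv2.INTER_CUBIC))
E
python3 - <<'E'
from h import *
np.set_printoptions(precision=4,suppress=True)
s=bot.read_state();print(s["ee_pos"],s["tcp_rot"],s["grip_width"],s["contact_force"])
ps={}
for c in("scene","top"):
    p=bot.read_camera(c);save(p,c+"1.png");ps[c]=p;print(c,np.array(p["cam_to_world"])[:3,3])
    for q in["fixture","tile","stop_face","lever_pivot","lever_grip","clamp_foot","pressarm","bowl","jar","brush"]:
        for r in bot.tip_of(p,q)[:2]:
            u,v=r["location"][0]*560,r["location"][1]*420
            print(q,round(r["p"],2),round(u),round(v),px2w(p,u,v))
    for q in["tile"]:
        for r in bot.look_for(p,q)[:3]: print(q,r["p"],np.array(r["extent"])*[560,420,560,420])
E
```

```text
[0.1474 0.5552 0.2384] [-0.4069 -3.1146  0.0026] 0.08576399633607606 [ 0.2336  1.2119 -0.0912]
scene [1.1575 0.0177 0.6958]
fixture 0.95 312 221 [0.5372 0.0282 0.0172]
fixture 0.28 319 215 [0.5321 0.0429 0.0335]
tile 0.92 281 223 [ 0.5575 -0.0408  0.0302]
tile 0.88 365 340 [0.813  0.1253 0.0136]
stop_face 0.68 318 213 [0.5267 0.0413 0.033 ]
lever_pivot 0.63 340 199 [0.5147 0.0875 0.0663]
lever_grip 0.76 359 166 [0.5034 0.1196 0.1524]
clamp_foot 0.75 315 196 [0.5364 0.0318 0.0948]
pressarm 0.55 337 204 [0.5256 0.0818 0.0615]
pressarm 0.54 395 270 [0.6491 0.2005 0.0017]
bowl 0.75 396 270 [0.6513 0.203  0.0037]
jar 0.74 315 277 [0.6978 0.0366 0.0329]
brush 0.95 280 192 [ 0.4265 -0.0515 -0.0021]
tile 0.9 [211.68  287.994 285.712 360.906]
tile 0.75 [254.8   201.096 309.68  245.7  ]
tile 0.75 [160.104 177.618 219.184 218.19 ]
top [ 0.4768 -0.0419  1.0239]
fixture 0.65 245 248 [0.522  0.0275 0.0187]
tile 0.98 212 140 [0.7925 0.1174 0.0149]
tile 0.97 271 237 [ 0.5475 -0.0351  0.0319]
stop_face 0.86 238 245 [0.5247 0.0367 0.0984]
lever_pivot 0.91 217 253 [0.5073 0.0864 0.0741]
lever_grip 0.61 197 259 [0.491  0.1168 0.1554]
lever_grip 0.16 235 247 [0.5191 0.0428 0.1071]
clamp_foot 0.55 241 245 [0.5246 0.0301 0.102 ]
pressarm 0.59 245 190 [0.6556 0.0273 0.0643]
pressarm 0.46 224 251 [0.5116 0.072  0.0676]
bowl 0.86 175 197 [0.6456 0.2045 0.006 ]
jar 0.79 242 189 [0.6583 0.0339 0.0662]
brush 0.64 274 293 [ 0.4154 -0.045   0.0214]
brush 0.24 220 255 [0.503  0.082  0.0614]
tile 0.95 [343.28  250.782 391.496 302.61 ]
tile 0.94 [187.712 112.392 233.688 160.02 ]
tile 0.91 [359.688 182.784 412.608 226.38 ]
```

```bash
python3 -c "
import cv2,numpy as np
cv2.imwrite('pics/both.png',cv2.resize(np.vstack([cv2.imread('pics/scene1.png'),cv2.imread('pics/top1.png')]),(400,600)))"
```

```text
(no output)
```

View pics/scene1.png

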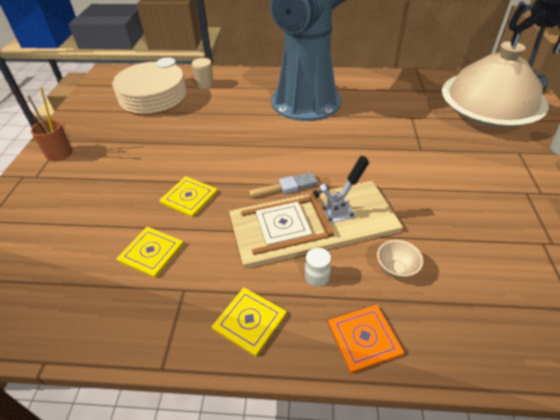

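View pics/top1.png

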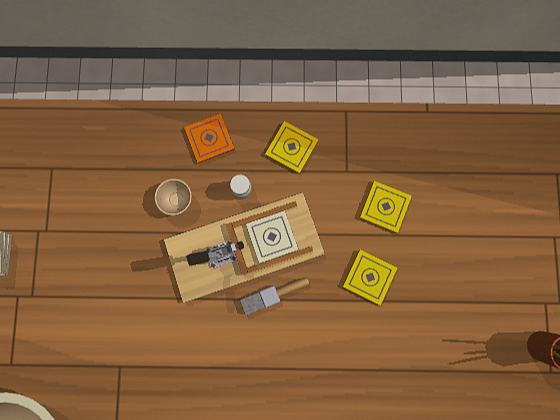

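The pale tile lies in the jig's channel: top (271,237), scene (281,223). The look-alikes in the top view are orange at (210,138) and yellow at (291,147), (386,207) and (370,277). Only the pale one lies on the board between the rails, so it fits the description. I'll confirm it in a crop and fit the jig's axes.

```bash
cat > fit.py <<'E'
from h import *
np.set_printoptions(precision=4,suppress=True)
def cloud(p):
    K=np.array(p["intrinsics"]);T=np.array(p["cam_to_world"]);z=p["z_map"]
    v,u=np.mgrid[:420,:560]
    c=np.stack([(u-K[0,2])/K[0,0]*z,(v-K[1,2])/K[1,1]*z,z,np.ones_like(z)],-1)
    return (c@T.T)[...,:3]
def rect(P):
    r=cv2.minAreaRect((P[:,:2]*1000).astype(np.float32)); return r
def tile(p):
    W=cloud(p);rgb=p["color"].astype(int)
    near=(abs(W[...,0]-.53)<.15)&(abs(W[...,1]-.02)<.2)
    m=near&(rgb.min(-1)>150)&(abs(W[...,2]-.03)<.008)
    m=cv2.morphologyEx(m.astype(np.uint8),cv2.MORPH_CLOSE,np.ones((9,9)))
    n,l,st,_=cv2.connectedComponentsWithStats(m);k=1+np.argmax(st[1:,4]);return W[l==k]
def board(p):
    W=cloud(p)
    m=(abs(W[...,0]-.53)<.17)&(abs(W[...,1]-.02)<.25)&(W[...,2]>.011)&(W[...,2]<.045)
    m=cv2.morphologyEx(m.astype(np.uint8),cv2.MORPH_OPEN,np.ones((5,5)))
    n,l,st,_=cv2.connectedComponentsWithStats(m);k=1+np.argmax(st[1:,4]);return W[l==k]
E
python3 - <<'E'
from fit import *
p=bot.read_camera("top");save(p,"crop.png",(150,170,340,320),4)
print("tile",rect(tile(p)),"board",rect(board(p)),np.median(tile(p)[:,2]),np.median(board(p)[:,2]))
p=bot.read_camera("scene");print("tile",rect(tile(p)),"board",rect(board(p)),np.median(tile(p)[:,2]))
E
```

```text
tile ((540.6614990234375, -40.60503387451172), (121.128173828125, 98.32561492919922), 19.755064010620117) board ((527.2386474609375, 30.797943115234375), (160.2821044921875, 359.8461608886719), 19.61639976501465) 0.030688293645331766 0.019562854671630436
tile ((819.016845703125, 11.600852966308594), (667.8145751953125, 111.2496566772461), 10.485074996948242) board ((529.1492309570312, 31.192001342773438), (162.05270385742188, 361.09857177734375), 19.505462646484375) 0.028564011842200587
```

View pics/crop.png

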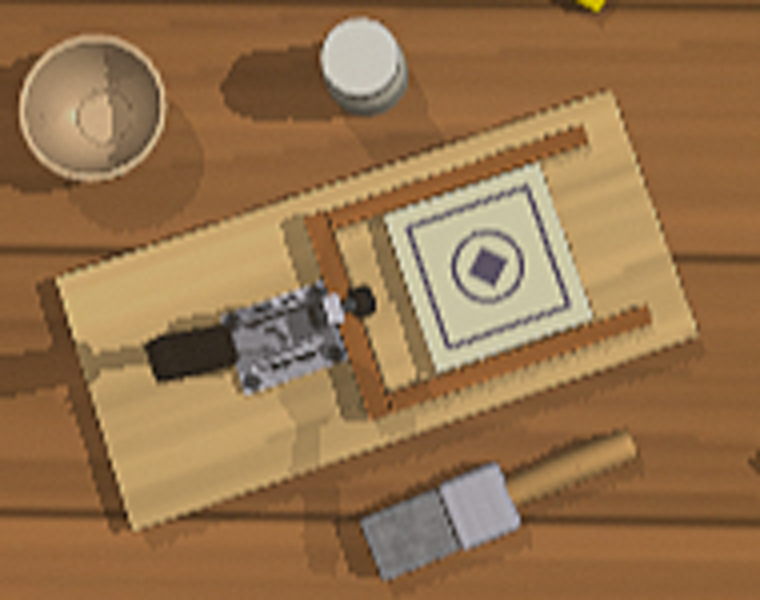

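The crop shows the pale tile at crop (487,267), between the rails and about 30 mm short of the stop. The jig's origin is at (0.528, 0.031), its +y points to world angle 109.5°, and its size fits 160x360. First I'll roll the tool to line up with the jig.

```bash
cat > j.py <<'E'
from h import *
from scipy.spatial.transform import Rotation as R
np.set_printoptions(precision=4,suppress=True)
a=np.radians(19.55);O=np.array([.528,.031,0]);J=np.array([[np.cos(a),-np.sin(a),0],[np.sin(a),np.cos(a),0],[0,0,1]])
def now(t=None):
    s=bot.read_state();p=np.array(s["ee_pos"]);M=R.from_rotvec(s["tcp_rot"]).as_matrix()
    print("t",s["clock"],"jig",J.T@(p-O),"F jig",J.T@np.array(s["contact_force"]),"tool in jig\n",J.T@M)
    if t is not None: print("dp cm to target",M.T@(J@np.array(t)+O-p)*100)
E
python3 -m handwheel '{"dp":[[0,0,0],[0,0,0],[0,0,0],[0,0,0],[0,0,0],[0,0,0],[0,0,0],[0,0,0],[0,0,0]],"roll":[0.121,0.121,0.121,0.121,0.121,0.121,0.121,0.122,0],"claw":[4,4,4,4,4,4,4,4,4]}'
python3 -c "
from j import *;now([0,-.15,.2])"
```

```text
clock: 2.05
ee_pos: [0.1477, 0.5557, 0.2393]
tcp_rot: [1.817, 2.563, -0.0]
contact_force: [0.5, 0.5, 0.5]
grip_width: 0.0398
gripper_force: 0.0
t 2.05 jig [-0.1828  0.6217  0.2393] F jig [0.6816 0.2927 0.4781] tool in jig
 [[ 0.0036  1.     -0.    ]
 [ 1.     -0.0036 -0.    ]
 [-0.     -0.     -1.    ]]
dp cm to target [-77.1067  18.5547   3.9278]
```

```bash
python3 -m handwheel '{"dp":[[-2.6,0.62,0],[-2.6,0.62,0],[-2.6,0.62,0],[-2.6,0.62,0],[-2.6,0.62,0],[-2.6,0.62,0],[-2.6,0.62,0],[-2.6,0.62,0],[-2.6,0.62,0],[-2.6,0.62,0],[-2.6,0.62,0],[-2.6,0.62,0],[-2.6,0.62,0],[-2.6,0.62,0],[-2.6,0.62,0],[-2.6,0.62,0],[-2.6,0.62,0],[-2.6,0.62,0],[-2.6,0.62,0],[-2.6,0.62,0]],"roll":[0,0,0,0,0,0,0,0,0,0,0,0,0,0,0,0,0,0,0,0],"claw":[4,4,4,4,4,4,4,4,4,4,4,4,4,4,4,4,4,4,4,4]}' >/dev/null
python3 -m handwheel '{"dp":[[-2.5,0.62,0.4],[-2.5,0.62,0.4],[-2.5,0.62,0.4],[-2.5,0.62,0.4],[-2.5,0.62,0.4],[-2.5,0.62,0.4],[-2.5,0.62,0.4],[-2.5,0.62,0.4],[-2.5,0.62,0.4],[-2.5,0.62,0.4],[0,0,0],[0,0,0]],"roll":[0,0,0,0,0,0,0,0,0,0,0,0],"claw":[4,4,4,4,4,4,4,4,4,4,4,4]}'
python3 -c "
from j import *;now([0,-.15,.03])"
```

```text
clock: 4.72
ee_pos: [0.5811, -0.1082, 0.1986]
tcp_rot: [-1.809, -2.567, 0.0]
contact_force: [-1.2, -0.0, 0.2]
grip_width: 0.04
gripper_force: 0.0
t 4.7167 jig [ 0.0035 -0.149   0.1986] F jig [-1.1062  0.3795  0.2414] tool in jig
 [[-0.002   1.     -0.0008]
 [ 1.      0.002   0.0009]
 [ 0.0009 -0.0008 -1.    ]]
dp cm to target [-0.1163 -0.3349 16.864 ]
```

```bash
python3 -m handwheel '{"dp":[[-0.1,-0.3,2],[0,0,2],[0,0,2],[0,0,2],[0,0,2],[0,0,2],[0,0,2],[0,0,1.4],[0,0,0.5],[0,0,0.4],[0,0,0.3],[0,0,0.2],[0,0,0],[0,0,0]],"roll":[0,0,0,0,0,0,0,0,0,0,0,0,0,0],"claw":[4,4,4,4,4,4,4,4,4,4,4,4,4,4]}'
python3 - <<'E'
from j import *
now([0,-.101,.03])
p=bot.read_camera("scene");save(p,"s2.png",(220,140,420,290),4)
E
```

```text
clock: 5.88
ee_pos: [0.5792, -0.1094, 0.0321]
tcp_rot: [1.81, 2.566, 0.0]
contact_force: [-0.2, -1.0, -0.0]
grip_width: 0.0401
gripper_force: 0.0
t 5.8833 jig [ 0.0013 -0.1494  0.0321] F jig [-0.4963 -0.8699 -0.0155] tool in jig
 [[-0.0011  1.      0.0009]
 [ 1.      0.0011 -0.0008]
 [-0.0008  0.0009 -1.    ]]
dp cm to target [ 4.8401 -0.1201  0.2033]
```

View pics/s2.png

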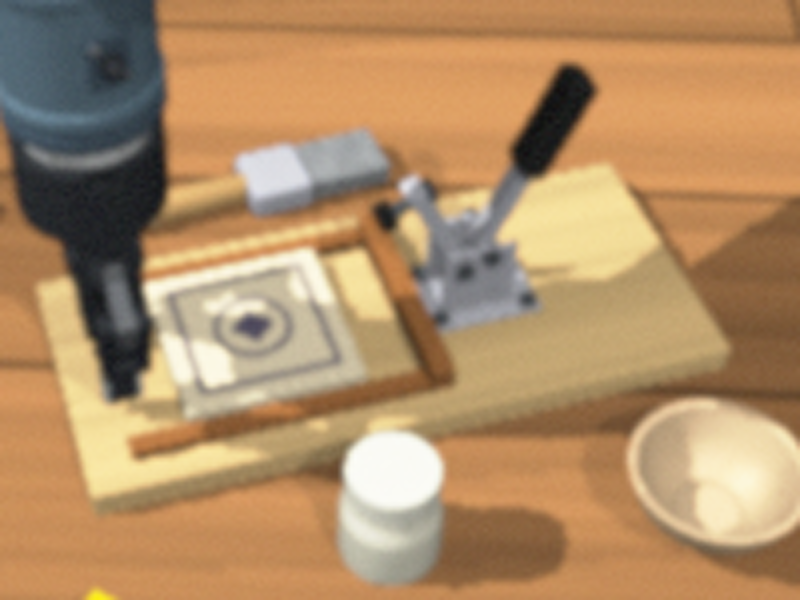

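The view shows the fingers at crop (120,390), behind the tile's trailing edge and inside the rails. I'll go a touch lower, then push.

```bash
python3 -m handwheel '{"dp":[[0,0,0.2],[0,0,0.15],[0.5,0,0],[0.5,0,0],[0.4,0,0],[0.4,0,0],[0.4,0,0],[0.4,0,0],[0.4,0,0],[0.4,0,0],[0.4,0,0],[0.3,0,0],[0.2,0,0],[0,0,0],[0,0,0]],"roll":[0,0,0,0,0,0,0,0,0,0,0,0,0,0,0],"claw":[4,4,4,4,4,4,4,4,4,4,4,4,4,4,4]}'
python3 - <<'E'
from fit import *
from j import now,J,O
now([0,-.101,.03])
p=bot.read_camera("top")
for r in bot.tip_of(p,"tile"):
    u,v=r["location"][0]*560,r["location"][1]*420
    print(r["p"],J.T@(px2w(p,u,v,.03)-O))
E
```

```text
clock: 7.18
ee_pos: [0.5642, -0.0685, 0.0278]
tcp_rot: [-1.811, -2.567, -0.0]
contact_force: [-0.8, 0.1, -0.4]
grip_width: 0.0398
gripper_force: 0.0
t 7.1833 jig [ 0.0008 -0.1059  0.0278] F jig [-0.7045  0.3343 -0.4021] tool in jig
 [[-0.0009  1.     -0.0001]
 [ 1.      0.0009  0.0002]
 [ 0.0002 -0.0001 -1.    ]]
dp cm to target [ 0.4904 -0.0785 -0.2178]
0.78 [-0.0252 -0.3478  0.03  ]
0.7 [-0.0042 -0.0441  0.03  ]
0.65 [ 0.1924 -0.1796  0.03  ]
0.63 [ 0.2689 -0.0121  0.03  ]
0.57 [-0.171  -0.2583  0.03  ]
0.51 [0.0032 0.1137 0.03  ]
```

```bash
python3 -m handwheel '{"dp":[[0.1,0,0],[0.1,0,0],[0.1,0,0],[0.1,0,0],[0.05,0,0],[0,0,0],[0,0,0]],"roll":[0,0,0,0,0,0,0],"claw":[4,4,4,4,4,4,4]}'
python3 -m handwheel '{"dp":[[0.1,0,0],[0,0,0],[0,0,0]],"roll":[0,0,0],"claw":[4,4,4]}'
python3 -c "
from j import *;now([0,-.101,.03])"
```

```text
clock: 7.87
ee_pos: [0.5627, -0.0644, 0.0278]
tcp_rot: [-1.811, -2.567, -0.0]
contact_force: [0.6, -0.1, 0.1]
grip_width: 0.0401
gripper_force: 0.2
clock: 8.12
ee_pos: [0.5624, -0.0635, 0.0278]
tcp_rot: [-1.811, -2.567, -0.0]
contact_force: [0.3, -0.0, 0.1]
grip_width: 0.0399
gripper_force: 0.2
t 8.1167 jig [ 0.0008 -0.1005  0.0278] F jig [ 0.3097 -0.1535  0.1039] tool in jig
 [[-0.0008  1.     -0.    ]
 [ 1.      0.0008  0.0001]
 [ 0.0001 -0.     -1.    ]]
dp cm to target [-0.0472 -0.0775 -0.2215]
```

```bash
for i in 1 2 3; do python3 -m handwheel '{"dp":[[0.1,0,0],[0,0,0],[0,0,0]],"roll":[0,0,0],"claw":[4,4,4]}' | grep -E "ee_pos|contact"; done
python3 - <<'E'
from j import *
now()
p=bot.read_camera("scene");save(p,"s3.png",(220,140,420,290),4)
E
```

```text
ee_pos: [0.5621, -0.0626, 0.0278]
contact_force: [0.6, -0.3, 0.6]
ee_pos: [0.562, -0.0623, 0.0279]
contact_force: [1.9, -4.8, -0.9]
ee_pos: [0.5621, -0.0623, 0.0282]
contact_force: [0.4, -8.4, -1.4]
t 8.8667 jig [ 0.0009 -0.0993  0.0282] F jig [-2.4777 -8.0625 -1.3604] tool in jig
 [[-0.0008  1.      0.0006]
 [ 1.      0.0008 -0.0027]
 [-0.0027  0.0006 -1.    ]]
```

View pics/s3.png

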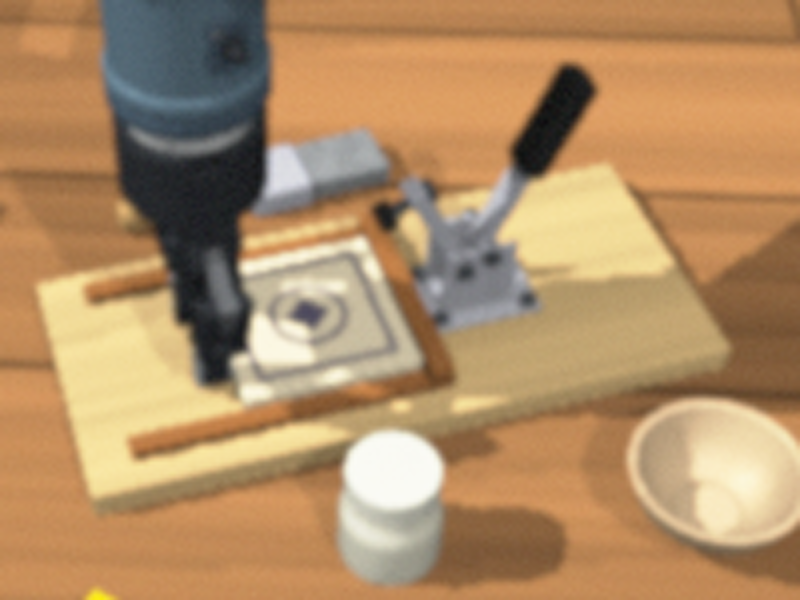

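The tile is against the stop: its leading edge meets the stop at crop (400,300), with about 8 N of reaction. Now I'll back off, rise, close the fingers and go to the lever.

```bash
python3 -m handwheel '{"dp":[[-0.5,0,0],[-0.8,0,0],[-0.8,0,0],[-0.8,0,0],[0,0,-1.5],[0,0,-2.2],[0,0,-2.2],[0,0,-2.2],[0,0,-2.2],[0,0,-2.2],[0,0,-2.2],[0,0,-2.2],[0,0,-1],[0,0,0],[0,0,0]],"roll":[0,0,0,0,0,0,0,0,0,0,0,0,0,0,0],"claw":[4,4,4,4,4,4,4,3,2,1,0,0,0,0,0]}'
python3 - <<'E'
from h import *
from j import *
now([0,.05,.21])
for c in("top","scene"):
    p=bot.read_camera(c)
    for q,z in(("tile",.03),("lever_pivot",.066),("lever_grip",.15)):
        for r in bot.tip_of(p,q):
            w=J.T@(px2w(p,r["location"][0]*560,r["location"][1]*420,z)-O)
            if abs(w[0])<.03 and abs(w[1])<.15: print(c,q,r["p"],w)
    save(p,c+"4.png",(150,150,340,320) if c=="top" else (220,140,420,290),4)
E
```

```text
clock: 10.17
ee_pos: [0.5712, -0.0883, 0.2065]
tcp_rot: [1.811, 2.567, 0.0]
contact_force: [-0.4, 0.8, -1.0]
grip_width: 0.0001
gripper_force: 0.0
t 10.1667 jig [ 0.0008 -0.1269  0.2065] F jig [-0.0938  0.8584 -0.9837] tool in jig
 [[-0.0006  1.      0.0003]
 [ 1.      0.0006 -0.0001]
 [-0.0001  0.0003 -1.    ]]
dp cm to target [17.6861 -0.0681 -0.3494]
top tile 0.77 [-0.0061 -0.0437  0.03  ]
top lever_pivot 0.83 [-0.0037  0.0636  0.066 ]
top lever_pivot 0.64 [-0.0075 -0.0408  0.066 ]
top lever_grip 0.85 [-0.0031  0.0937  0.15  ]
scene tile 0.85 [ 0.0088 -0.0439  0.03  ]
scene tile 0.61 [-0.0264  0.0742  0.03  ]
scene lever_pivot 0.69 [-0.0005  0.0575  0.066 ]
scene lever_grip 0.67 [0.0157 0.0911 0.15  ]
```

View pics/scene4.png

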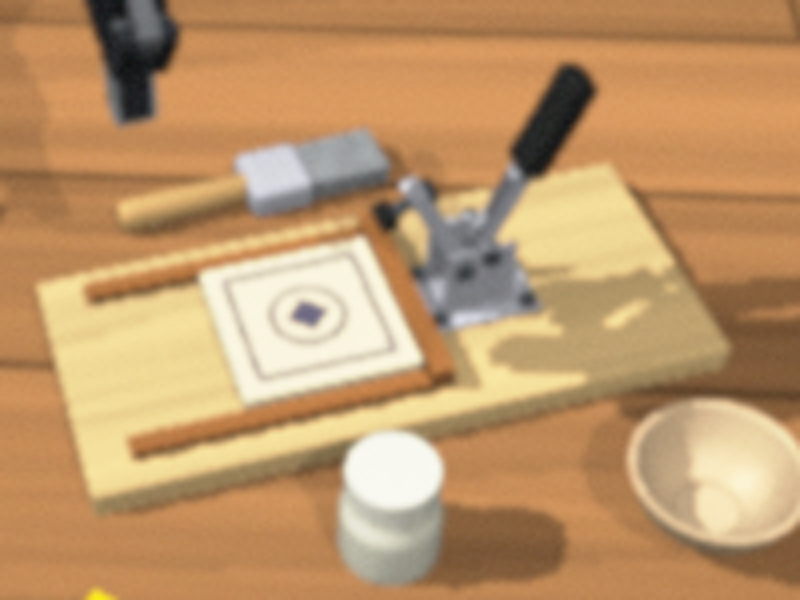

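The tile is flush against the stop, with no gap showing at crop (370–430, 240–380), and the clamp is still open. Moving to the lever.

```bash
python3 -m handwheel '{"dp":[[1.8,0,0],[2,0,0],[2,0,0],[2,0,0],[2,0,0],[2,0,0],[2,0,0],[2,0,0],[1.7,-0.1,0],[0,0,1.5],[0,0,2],[0,0,1.5],[0,0,0],[0,0,0]],"roll":[0,0,0,0,0,0,0,0,0,0,0,0,0,0],"claw":[0,0,0,0,0,0,0,0,0,0,0,0,0,0]}'
python3 - <<'E'
from j import *
now()
P=np.array([.06,.062]);L=None
for th in (66,60,54,48,42,36,30,24,18,12,8):
    t=np.radians(th);C=P+.09*np.array([np.cos(t),np.sin(t)])+.008*np.array([-np.sin(t),np.cos(t)])+[-.011,.008]
    print(th,C,None if L is None else (C-L)*100);L=C
E
```

```text
clock: 11.73
ee_pos: [0.5105, 0.0771, 0.1562]
tcp_rot: [-1.809, -2.566, 0.002]
contact_force: [-0.0, -0.3, 0.3]
grip_width: 0.0
gripper_force: 0.0
t 11.7333 jig [-0.0011  0.0493  0.1562] F jig [-0.1101 -0.3091  0.2513] tool in jig
 [[-0.0012  1.     -0.0019]
 [ 1.      0.0012  0.001 ]
 [ 0.001  -0.0019 -1.    ]]
66 [0.0783 0.1555] None
60 [0.0871 0.1519] [ 0.8774 -0.3531]
54 [0.0954 0.1475] [ 0.8357 -0.4428]
48 [0.1033 0.1422] [ 0.7848 -0.5278]
42 [0.1105 0.1362] [ 0.7253 -0.6069]
36 [0.1171 0.1294] [ 0.6579 -0.6794]
30 [0.1229 0.1219] [ 0.5833 -0.7445]
24 [0.128  0.1139] [ 0.5023 -0.8014]
18 [0.1321 0.1054] [ 0.4158 -0.8495]
12 [0.1354 0.0965] [ 0.3247 -0.8883]
8 [0.137  0.0904] [ 0.1641 -0.609 ]
```

```bash
python3 -m handwheel '{"dp":[[0.8,0,0],[0.8,0,0],[0.7,0,0],[0.6,0,0],[0.44,0,0.18],[0.44,0,0.18],[0.42,0,0.22],[0.42,0,0.22],[0,0,0]],"roll":[0,0,0,0,0,0,0,0,0],"claw":[0,0,0,0,0,0,0,0,0]}'
python3 - <<'E'
from j import *
now([0,.0954,.1475])
p=bot.read_camera("scene");save(p,"s5.png",(220,120,420,270),4)
E
```

```text
clock: 12.48
ee_pos: [0.4971, 0.12, 0.15]
tcp_rot: [1.808, 2.565, 0.001]
contact_force: [0.4, -4.6, 7.7]
grip_width: -0.0002
gripper_force: 3.9
t 12.4833 jig [0.0007 0.0942 0.15  ] F jig [-1.1772 -4.4272  7.6788] tool in jig
 [[-0.0013  1.      0.0026]
 [ 1.      0.0013 -0.0024]
 [-0.0024  0.0026 -1.    ]]
dp cm to target [ 0.124  -0.0696  0.2533]
```

View pics/s5.png

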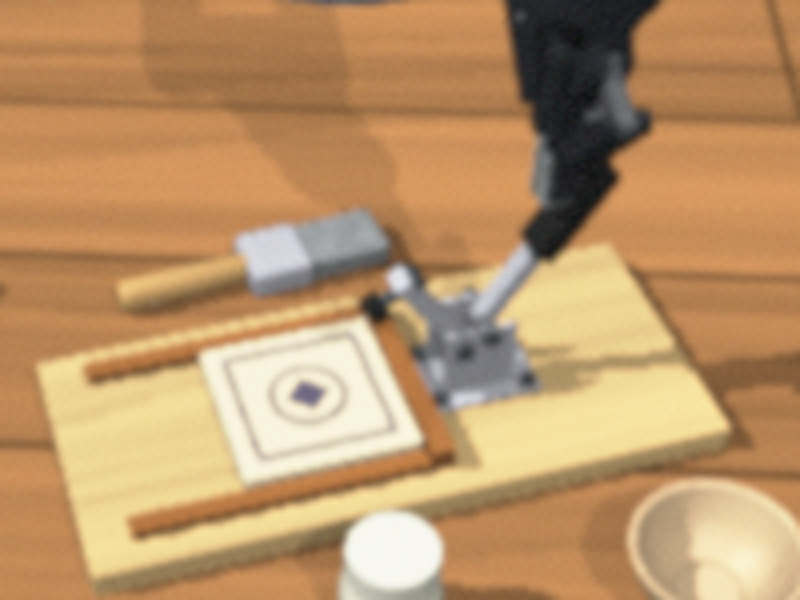

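The fingers press on the grip, the lever has swung to about 50° and the arm is coming down. Continuing the arc past the dead point.

```bash
python3 -m handwheel '{"dp":[[0.4,0,0.28],[0.4,0,0.26],[0.36,0,0.3],[0.36,0,0.3],[0.33,0,0.34],[0.33,0,0.34],[0.29,0,0.37],[0.29,0,0.37],[0.25,0,0.4],[0.25,0,0.4],[0,0,0]],"roll":[0,0,0,0,0,0,0,0,0,0,0],"claw":[0,0,0,0,0,0,0,0,0,0,0]}'
python3 -m handwheel '{"dp":[[0.21,0,0.42],[0.2,0,0.42],[0.16,0,0.44],[0.16,0,0.44],[0,0,0],[0,0,0]],"roll":[0,0,0,0,0,0],"claw":[0,0,0,0,0,0]}'
python3 - <<'E'
from j import *
now([0,.1354,.0965])
p=bot.read_camera("scene");save(p,"s6.png",(220,120,420,270),4)
E
```

```text
clock: 13.45
ee_pos: [0.4846, 0.1512, 0.1146]
tcp_rot: [-1.81, -2.567, 0.001]
contact_force: [0.4, -0.6, 1.1]
grip_width: -0.0003
gripper_force: 0.4
clock: 13.95
ee_pos: [0.4821, 0.1576, 0.0974]
tcp_rot: [-1.81, -2.566, 0.001]
contact_force: [0.4, 0.8, -0.0]
grip_width: 0.0004
gripper_force: 0.0
t 13.95 jig [-0.0009  0.1347  0.0974] F jig [ 0.6509  0.6161 -0.0018] tool in jig
 [[-0.0009  1.     -0.0013]
 [ 1.      0.0009  0.0003]
 [ 0.0003 -0.0013 -1.    ]]
dp cm to target [0.0737 0.0874 0.0867]
```

View pics/s6.png

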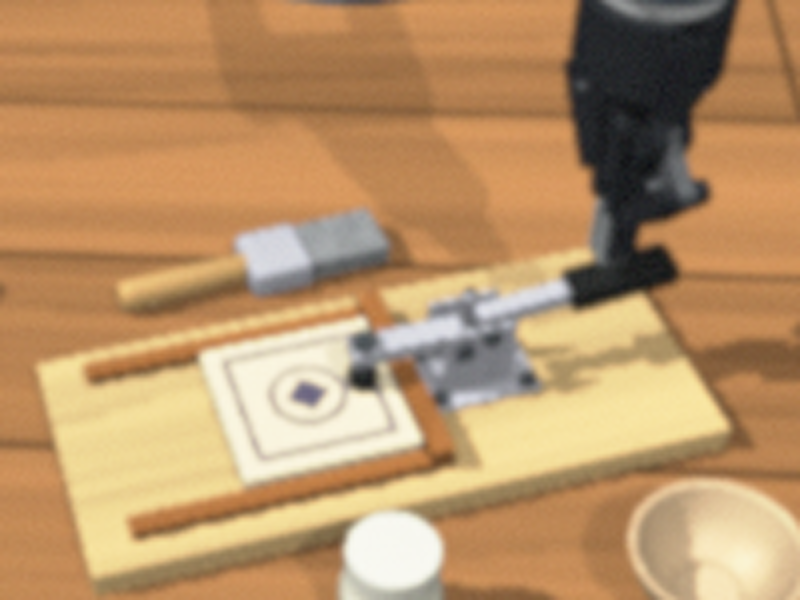

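The lever has snapped level, the foot is on the tile at crop (362,375), and there is no force on the tool. I'll withdraw straight up and check.

```bash
python3 -m handwheel '{"dp":[[0,0,-1],[0,0,-2],[0,0,-2.5],[0,0,-2.5],[0,0,-2.5],[0,0,-2],[0,0,-1],[0,0,0],[0,0,0],[0,0,0]],"roll":[0,0,0,0,0,0,0,0,0,0],"claw":[0,0,0,0,0,0,0,0,0,0]}'
python3 - <<'E'
from j import *
now()
p=bot.read_camera("scene");save(p,"s7.png",(220,120,440,285),3.6)
E
```

```text
clock: 14.83
ee_pos: [0.4818, 0.1575, 0.2317]
tcp_rot: [-1.81, -2.566, 0.002]
contact_force: [-0.8, -0.3, -0.8]
grip_width: 0.0001
gripper_force: 0.0
t 14.8333 jig [-0.0012  0.1346  0.2317] F jig [-0.8347 -0.0154 -0.786 ] tool in jig
 [[-0.0007  1.     -0.0021]
 [ 1.      0.0007  0.0005]
 [ 0.0005 -0.0021 -1.    ]]
```

View pics/s7.png

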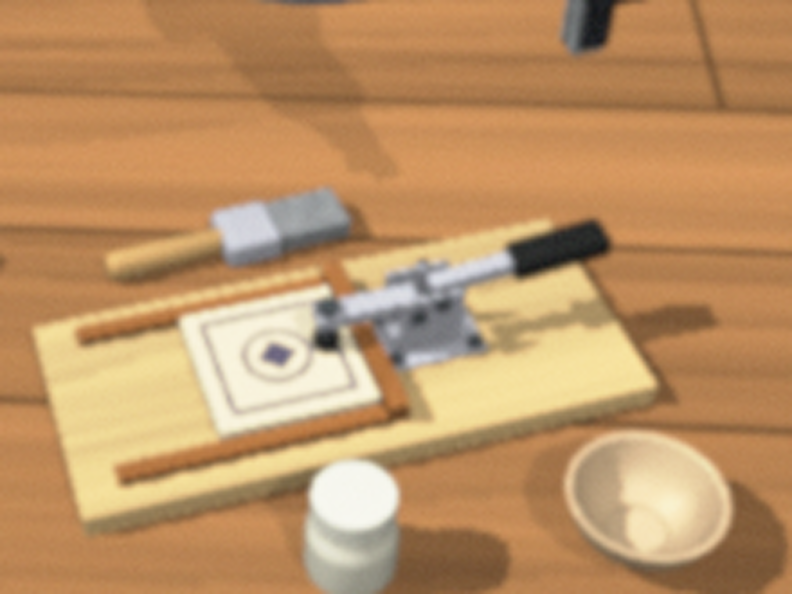

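The lever stays locked at (560,248), the foot is on the tile at (325,335), the tile is flush with the stop, and the bowl, jar and brush have not moved. Handing in.

```bash
python3 -c "
from rig import bot;print(bot.sign_off())"
```

```text
the job is handed in; nothing more can be done
None
```

The tile sits home against the stop, the clamp is snapped into lock with its foot on the tile, the bowl, jar and brush are where they were, and the job is handed in (14.8 s on the robot's clock at the last check; no verdict came back).

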